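# Press the lid home on the coffee capsule canister

## Robot

A 6-joint arm with a two-finger parallel gripper is mounted at the origin on the work surface. World frame = base frame: x ahead of the robot, y to its left, z up, the work surface at z = 0. Lengths are in m, angles in rad, forces in N, time in s.
With the tool pointing down it reaches from about 0.35 to 0.85 m from the base axis. Payload 8.1 kg.
Tool frame: the origin (TCP) lies between the finger pads; the fingertips stand 11 mm ahead of it and the grasp point (between the pads) lies 8 mm behind it (tips_ahead is the z of the fingertips in the tool frame, in m); z points along the fingers, y is the line along which they close (so a half turn about z gives the same grasp; the last joint's range is limited). The gripper opens to 93 mm and grips with 3 to 60 N. Pads are 15 mm wide; open, the fingers measure 128 mm over their backs; the gripper's body (75 mm by 188 mm) begins 65 mm behind the grasp point.
Start: joints at [1.153, 0.13, 1.488, -0, 1.523, -0.085], TCP at [0.196, 0.567, 0.23] pointing down, gripper open.
Joint ranges: [-2.96, 2.96], [-0.89, 2.26], [0.02, 2.5], [-1.34, 4.48], [0, 2.73], [-2.66, 2.66]. Speed limits (rad/s): [2.39, 2.39, 2.79, 3.14, 3.14, 3.14].

## Interface

Orientations are given as a rotation vector (axis times angle).
In Python, from plant import read_state, read_camera, close_job, tips_ahead gives the robot as it stands. The module is installed in compiled form; this text tells all that it offers.
- The arm moves only by the tool move_arm, never from a script. Its argument "plan" is a list of rows, each a list of 7 numbers: the turn, a rotation vector about the tool's x, y, z in units of 6 degrees (1.0 is 6 degrees), then the shift along the tool's x, y, z in units of 25 mm (1.0 is 25 mm), then the finger opening in mm, from 0 to 93. A call has exactly 10 rows; each row shifts and turns the commanded pose from where the row before left it, along the tool's axes as they then stand; what a row does not reach is not made up. A row lasts 1/10 s, in which the tool goes at most 50 mm and 8.59 degrees, less where a joint would pass 70% of its speed; a pose out of reach is approached as far as the arm can. A call is refused whole if a number of a shift passes 1 or a number of a turn 1, either way. A call with a gripper value outside its range is refused whole. The fingers move at their own pace and stop on an object; "force" is the grip in N (left out, the last holds). Time passes only in rows, so rows that do not move let the fingers close, or fill a call up. It gives the time, the measured TCP pose, the force, the opening and the grip force at its end, in the units of the state.
- read_state(): the state, without advancing time (a new reading comes with each control period).
- read_camera(name): name is "side" or "top" or "wrist"; returns a dict with "frame" (384x512x3 uint8, red, green, blue), "z_map" (384x512 float32, m along the optical axis (not along the pixel's ray), 0 where there is no reading), "fx", "fy", "cx", "cy" (pixels), "rvec" (rotation vector, rad) and "tvec" (3), from world to camera coordinates, as OpenCV has them. Camera axes: x right, y down, z forward; pixel columns grow to the right and rows downward; lengths in m; the calibration is good to about 2 mm. The wrist camera is an equidistant fisheye: a pixel r from the principal point sees the ray r / f radians off the axis. A picture is of the moment at which its call begins.
- close_job(): hands the job in; it is judged then, once.
The state is a dict: "t": time; "q": joint angles; "dq": joint speeds; "joint_torque": joint torques, N m; "tool_pos": TCP position; "orientation": TCP orientation; "force": force on the tool from outside, world axes, zero at the start; "wrist_torque": the same for the moment, N m; "opening": finger opening in m; "gripper_force": force on a finger pad.
Only numpy, scipy, OpenCV 4.12 (cv2) and the standard library are available. Lean on these libraries where they do the work, as an engineer would, in place of code of your own. Each camera call takes 0.05 s, during which the arm holds its last target. There are 200 camera calls.

## Task

Close the green canister of coffee capsules: take the larger of the two bamboo lids by its knob, put it on the canister's mouth and press it down firmly until it is fully home, level and with its edge down on the rim. Let go of it, and leave the smaller lid and the white bowl where they are.

Things in the scene. Friction and masses are not known exactly. Their poses are not given: they have to be found in the camera images.
- lid: larger lid, loose, flat on the worktop, knob up, about 150 g. From below: rubber plug 16 mm deep, 84 mm across at its foot, 94 mm from half depth up; bamboo disc 112 mm across, 5 mm thick, its top 21 mm above the origin; straight round black knob 28 mm across, from 21 to 55 mm above the origin. Origin: centre of the plug's underside, z up
- canister: open green canister, loose, 0.8 kg, 110 mm across, 95 mm tall, mouth 104 mm inside. Origin: centre of underside, z up. A stiff grey sealing ring lies in the mouth: a lid just set down rests on it, disc 12 mm above the rim (lid origin at 91 mm); a push of 12 to 20 N slides both down until the disc meets the rim (lid origin at 79 mm) and they stay. The taper takes 8 mm of error
- small_lid: bystander: a smaller bamboo lid of the same make, 72 mm across, 49 mm tall with its black knob, lying flat on the worktop; it does not fit the canister. Origin: centre of its underside, z up
- bowl: bystander: a white china bowl with some coffee capsules, 128 mm across, 50 mm tall (capsules to about 60 mm). Origin: centre of its underside, z up

How it is judged:
By the outcome, as a careful person would: the job done as asked, in the order asked, and still so for the second after the job is handed in, with the robot touching nothing.
It also fails if it takes over 37 s, if anything falls off the work surface, if the arm or the gripper's body presses on something with over 40 N, if the wrist force passes 120 N, or if a joint passes its speed limit or range.

## Working session

There is one attempt and no reset: what is moved stays moved. The work goes in short steps, Python scripts to look and compute and a tool call to move; the robot and the scene stay as the last step left them, time stands still between calls to the robot, and variables do not carry over. Pictures are saved under pics/ and viewed, at most 10 in all, crops included, and the job is handed in when it is done.

Besides the shell and the picture viewer there is one more tool, called after "Request:" by a JSON object that holds its "method" and its "body", one argument or row to a line. move_arm: Moves the arm, as the interface text tells. Its arguments: {"type":"object","properties":{"plan":{"type":"array","items":{"type":"array","items":{"type":"number"}}},"force":{"type":"number"}},"required":["plan"]}

```bash
mkdir -p pics
cat > h.py <<'E'
import numpy as np,cv2
from plant import *
def world(c,u,v,z=None):
    R=cv2.Rodrigues(np.array(c["rvec"],float))[0];t=np.array(c["tvec"],float).ravel()
    d=np.array([(u-c["cx"])/c["fx"],(v-c["cy"])/c["fy"],1.]);o=-R.T@t;r=R.T@d
    if z is None: return o+r*c["z_map"][int(v),int(u)]
    return o+r*(z-o[2])/r[2]
def cloud(c):
    R=cv2.Rodrigues(np.array(c["rvec"],float))[0];t=np.array(c["tvec"],float).ravel()
    v,u=np.mgrid[:384,:512];d=c["z_map"]
    P=np.stack([(u-c["cx"])/c["fx"]*d,(v-c["cy"])/c["fy"]*d,d],-1)
    return (P-t)@R
E
python3 - <<'E'
from h import *
import pickle
s=read_state();print(s)
for n in("top","side"):
    c=read_camera(n);pickle.dump(c,open(n+".pkl","wb"))
    cv2.imwrite(f"pics/{n}0.png",cv2.resize(c["frame"][:,:,::-1],(768,576)))
    print(n,c["fx"],c["cx"],c["cy"],c["rvec"],c["tvec"])
print(tips_ahead)
E
```

```text
{'t': 0.0, 'q': array([ 1.15260405e+00,  1.31126609e-01,  1.48927284e+00, -1.68645525e-05,
        1.52298600e+00, -8.54046623e-02]), 'dq': array([-1.45996805e-03,  1.44083112e-03,  6.28496739e-04,  9.88771471e-04,
       -1.53420996e-03, -7.81901577e-06]), 'joint_torque': array([ 1.22744590e-03, -5.59825945e+01, -4.91784060e+01,  7.70315691e-02,
        3.48472770e-02, -1.80447287e-04]), 'tool_pos': array([0.19577396, 0.56658873, 0.2286116 ]), 'orientation': array([-5.20259973e-01, -3.09777706e+00,  2.73352466e-03]), 'force': array([0.02057551, 0.0081647 , 0.1028544 ]), 'wrist_torque': array([-0.04788485, -0.00284991, -0.01660446]), 'gripper_force': 0.0, 'opening': 0.0932108320567666}
top 457.1000270552525 257.81931890042654 194.31301878907018 [ 2.21239078 -2.14728624  0.09127092] [-0.00915616  0.611648    1.03692807]
side 427.9781498935099 253.63789931997823 188.65727439715857 [ 0.18074727 -2.86947847  1.1539259 ] [0.59103285 0.07279696 1.05202273]
0.011
```

View pics/top0.png

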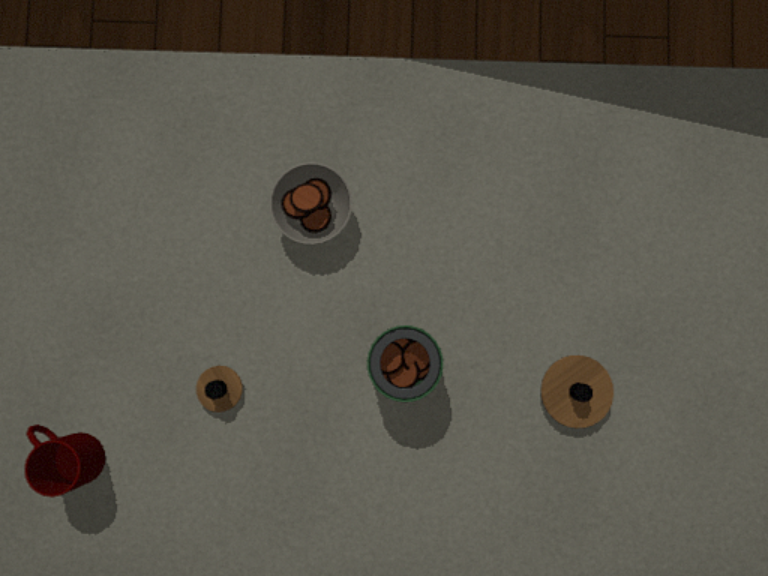

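View pics/side0.png

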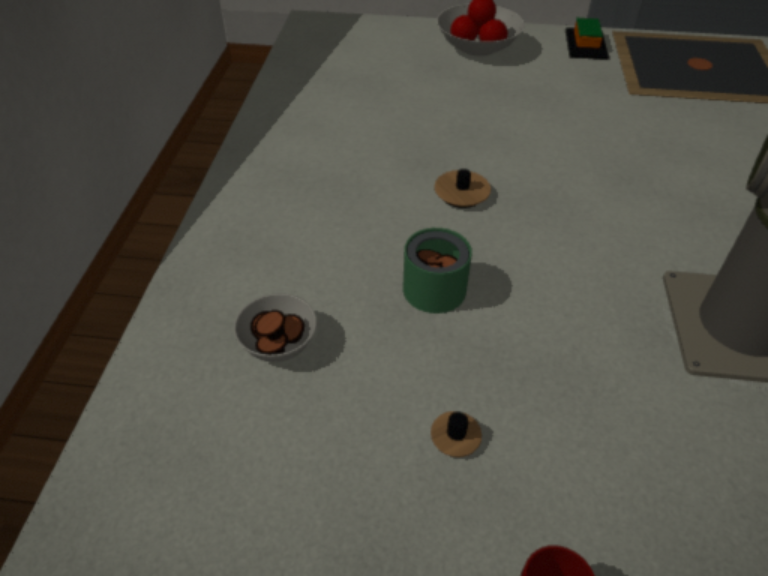

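The top view shows the large lid at (577,391) with its knob at (581,392), the canister mouth at (405,362), the small lid at (219,389) and the bowl at (311,204), all in the 1.5x picture. The side view agrees with this.

Run:
```python
from h import *
import pickle
for n in("top","side"):
    c=pickle.load(open(n+".pkl","rb"));P=cloud(c);f=c["frame"].astype(int);ok=c["z_map"]>0
    seeds={"top":dict(lid=(577,391),can=(405,362),small=(219,389),bowl=(311,204)),
           "side":dict(lid=(463,188),can=(437,260),small=(457,433),bowl=(276,330))}[n]
    for k,(u,v) in seeds.items():
        p0=world(c,u/1.5,v/1.5); 
        if not np.isfinite(p0).all(): print(k,'nan')
        D=np.hypot(P[...,0]-p0[0],P[...,1]-p0[1]);m=ok&(D<.1)&(P[...,2]>.012)
        Q=P[m]; zs=Q[:,2]; top=np.percentile(zs,99)
        print(n,k,p0.round(3),"ztop",top.round(3),"mid",((Q.min(0)+Q.max(0))/2).round(4),"ext",np.ptp(Q,axis=0).round(3))
        if k in("lid","small"):
            K=Q[zs>.04 if k=="lid" else zs>.035]; print("  knob",K.mean(0).round(4),len(K),((K.min(0)+K.max(0))/2).round(4))
            for lo,hi in((.015,.027),):
                (C,r)=cv2.minEnclosingCircle(Q[(zs>lo)&(zs<hi),:2].astype(np.float32));print("  disc",C,r)
        else:
            h=.085 if k=="can" else .042
            (C,r)=cv2.minEnclosingCircle(Q[(zs>h)&(zs<h+.016),:2].astype(np.float32));print("  rim",C,r)
c=pickle.load(open("top.pkl","rb"))
for nm,u,v,z in(("can",405,363,.095),("lid",577,391,.021),("knob",581,392,.055)):print(nm,world(c,u/1.5,v/1.5,z))
P=cloud(c);print("table z",np.median(P[250:260,200:230,2]))
```

```text
top lid [ 0.469 -0.279  0.055] ztop 0.058 mid [ 0.4668 -0.2865  0.0373] ext [0.11  0.111 0.045]
  knob [ 0.4674 -0.285   0.0544] 138 [ 0.467  -0.2865  0.0501]
  disc (0.46718186140060425, -0.286905437707901) 0.05616035312414169
top can [ 0.505 -0.021  0.067] ztop 0.098 mid [ 0.5038 -0.0182  0.0623] ext [0.108 0.108 0.076]
  rim (0.5035551190376282, -0.01889326237142086) 0.055012740194797516
top small [0.456 0.256 0.047] ztop 0.052 mid [0.4545 0.2659 0.0325] ext [0.069 0.07  0.041]
  knob [0.4553 0.264  0.0487] 134 [0.4551 0.2648 0.0442]
  disc (0.4552156627178192, 0.26517125964164734) 0.03573533520102501
top bowl [0.737 0.127 0.064] ztop 0.066 mid [0.7422 0.1309 0.041 ] ext [0.126 0.127 0.058]
  rim (0.7418690323829651, 0.13039907813072205) 0.06390891224145889
side lid [ 0.467 -0.276  0.027] ztop 0.058 mid [ 0.4694 -0.2879  0.0363] ext [0.108 0.11  0.048]
  knob [ 0.4694 -0.284   0.052 ] 82 [ 0.4694 -0.2885  0.0503]
  disc (0.46935325860977173, -0.28883183002471924) 0.05691230297088623
side can [ 0.505 -0.033  0.06 ] ztop 0.097 mid [ 0.5059 -0.0211  0.0557] ext [0.11  0.115 0.087]
  rim (0.5064041018486023, -0.021219609305262566) 0.05694490298628807
side small [0.456 0.276 0.035] ztop 0.051 mid [0.4573 0.2633 0.0326] ext [0.07  0.071 0.041]
  knob [0.4575 0.2664 0.0471] 168 [0.4572 0.2633 0.0441]
  disc (0.45724642276763916, 0.26362574100494385) 0.03612799569964409
side bowl [0.735 0.153 0.064] ztop 0.065 mid [0.7453 0.1279 0.0395] ext [0.127 0.128 0.055]
  rim (0.7455636262893677, 0.1276322305202484) 0.06508605182170868
can [ 0.5037554  -0.02013771  0.095     ]
lid [ 0.46724477 -0.28794329  0.021     ]
knob [ 0.4677726  -0.28439839  0.055     ]
table z 0.0007742881107699449
```

Request:
{"method": "move_arm", "body": {
  "plan": [
    [0,0,0,-1,-1,0,93],
    [0,0,0,-1,-1,0,93],
    [0,0,0,-1,-1,0,93],
    [0,0,0,-1,-1,0,93],
    [0,0,0,-1,-1,0,93],
    [0,0,0,-1,-1,0,93],
    [0,0,0,-1,-1,0,93],
    [0,0,0,-1,-1,0,93],
    [0,0,0,-1,-1,0,93],
    [0,0,0,-1,-1,0,93]
  ],
  "force": 50
}}

```text
t: 1.1
tool_pos: [0.3508, 0.2477, 0.2293]
orientation: [-0.52, -3.098, 0.0]
force: [0.8, 0.1, -0.7]
opening: 0.0928
gripper_force: 0.0
```

Request:
{"method": "move_arm", "body": {
  "plan": [
    [0,0,0,-0.9,-1,0,93],
    [0,0,0,-0.9,-1,0,93],
    [0,0,0,-0.9,-1,0,93],
    [0,0,0,-0.9,-1,0,93],
    [0,0,0,-0.9,-1,0,93],
    [0,0,0,-0.9,-1,0,93],
    [0,0,0,-0.9,-1,0,93],
    [0,0,0,-0.9,-1,0,93],
    [0,0,0,-0.9,-1,0,93],
    [0,0,0,-0.9,-1,0,93]
  ]
}}

```text
t: 2.1
tool_pos: [0.4817, -0.062, 0.2292]
orientation: [-0.521, -3.098, -0.0]
force: [0.1, 0.4, 0.1]
opening: 0.0928
gripper_force: 0.0
```

Request:
{"method": "move_arm", "body": {
  "plan": [
    [0,0,0,-0.27,-0.97,0.4,70],
    [0,0,0,-0.27,-0.97,0.5,70],
    [0,0,0,-0.27,-0.97,0.5,70],
    [0,0,0,-0.27,-0.97,0.5,70],
    [0,0,0,-0.27,-0.97,0.5,70],
    [0,0,0,-0.27,-0.97,0.5,70],
    [0,0,0,-0.27,-0.97,0.5,70],
    [0,0,0,-0.27,-0.97,0.5,70],
    [0,0,0,-0.27,-0.97,0.5,70],
    [0,0,0,0,0,0,70]
  ]
}}

```text
t: 3.1
tool_pos: [0.4659, -0.2883, 0.1171]
orientation: [-0.524, -3.094, -0.001]
force: [-1.3, 1.3, -0.9]
opening: 0.0699
gripper_force: 0.0
```

Request:
{"method": "move_arm", "body": {
  "plan": [
    [0,0,0,-0.04,0.05,0.5,60],
    [0,0,0,0,0,0.5,60],
    [0,0,0,0,0,0.5,60],
    [0,0,0,0,0,0.5,60],
    [0,0,0,0,0,0.4,60],
    [0,0,0,0,0,0.4,60],
    [0,0,0,0,0,0.3,60],
    [0,0,0,0,0,0.1,60],
    [0,0,0,0,0,0,60],
    [0,0,0,0,0,0,60]
  ]
}}

```text
t: 4.1
tool_pos: [0.4693, -0.2862, 0.0401]
orientation: [0.52, 3.098, -0.0]
force: [-0.2, -0.7, 0.3]
opening: 0.0601
gripper_force: 0.0
```

Run:
```python
from h import *
print(read_state())
c=read_camera("wrist");cv2.imwrite("pics/w1.png",cv2.resize(c["frame"][:,:,::-1],(768,576)))
```

```text
{'t': 4.1, 'q': array([-6.40826417e-01,  1.71646914e-01,  1.80536376e+00,  1.53801966e-05,
        1.16389313e+00, -1.87874335e+00]), 'dq': array([ 5.36354796e-05, -5.34263925e-03, -2.88044076e-03,  4.73828213e-04,
       -1.77971358e-04,  1.37407414e-03]), 'joint_torque': array([ 1.76069088e-02, -5.16127145e+01, -4.27950633e+01, -3.39102920e-02,
        7.58967572e-02,  4.04849525e-04]), 'tool_pos': array([ 0.46934819, -0.28617501,  0.04006442]), 'orientation': array([ 5.20381721e-01,  3.09756625e+00, -4.74431637e-04]), 'force': array([-0.23867369, -0.69103528,  0.34926309]), 'wrist_torque': array([-0.03128841,  0.02862151, -0.03521642]), 'gripper_force': 0.0, 'opening': 0.060093992247098604}
```

View pics/w1.png

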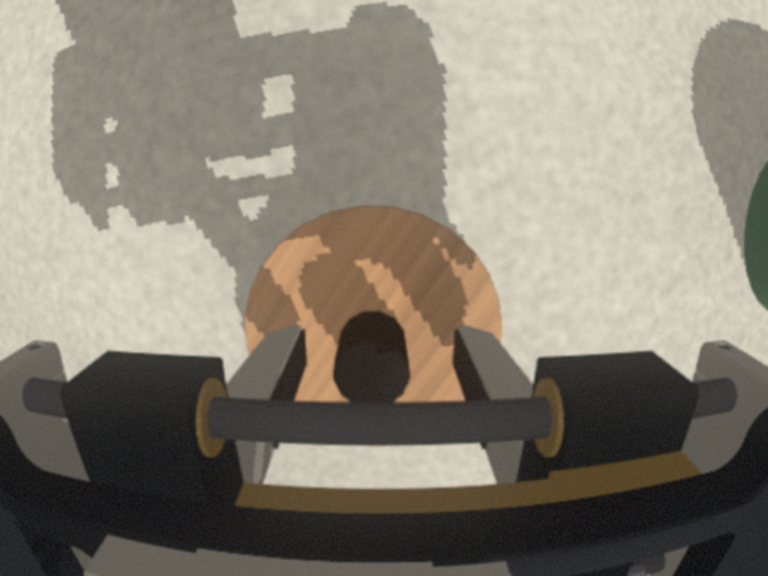

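The wrist view shows the knob at (372,360), centred between the finger pads (about 300 and 460). I'll lower a few millimetres and close.

Request:
{"method": "move_arm", "body": {
  "plan": [
    [0,0,0,0,0,0.14,60],
    [0,0,0,0,0,0,45],
    [0,0,0,0,0,0,35],
    [0,0,0,0,0,0,25],
    [0,0,0,0,0,0,15],
    [0,0,0,0,0,0,15],
    [0,0,0,0,0,0,15],
    [0,0,0,0,0,0,15],
    [0,0,0,0,0,0,15],
    [0,0,0,0,0,0,15]
  ],
  "force": 50
}}

```text
t: 5.15
tool_pos: [0.4691, -0.286, 0.0362]
orientation: [0.52, 3.098, -0.0]
force: [-0.4, -1.1, 0.2]
opening: 0.0272
gripper_force: 50.0
```

Request:
{"method": "move_arm", "body": {
  "plan": [
    [0,0,0,0,0,-0.3,15],
    [0,0,0,0,0,-0.6,15],
    [0,0,0,0,0,-0.7,15],
    [0,0,0,0,0,-0.7,15],
    [0,0,0,0,0,-0.7,15],
    [0,0,0,0,0,-0.7,15],
    [0,0,0,0,0,-0.6,15],
    [0,0,0,0,0,-0.5,15],
    [0,0,0,0,0,0,15],
    [0,0,0,0,0,0,15]
  ]
}}

```text
t: 6.15
tool_pos: [0.4691, -0.2859, 0.1561]
orientation: [0.52, 3.098, -0.0]
force: [0.0, -0.1, -1.3]
opening: 0.027
gripper_force: 50.0
```

Run:
```python
from h import *
s=read_state();p=s["tool_pos"];print(p,s["orientation"],s["opening"],s["force"])
for n in("top","side"):
    c=read_camera(n);P=cloud(c);f=c["frame"].astype(int)
    m=(c["z_map"]>0)&(np.hypot(P[...,0]-p[0],P[...,1]-p[1])<.075)&(P[...,2]>.125)&(P[...,2]<.15)&(f[...,0]-f[...,2]>25)
    Q=P[m];print(n,len(Q))
    if len(Q)>20:
        C,r=cv2.minEnclosingCircle(Q[:,:2].astype(np.float32));print(C,r,Q[:,2].min(),Q[:,2].max())
        A=np.c_[Q[:,:2]-Q[:,:2].mean(0),np.ones(len(Q))];print("slope",np.linalg.lstsq(A,Q[:,2],rcond=None)[0])
    m=(c["z_map"]>0)&(np.hypot(P[...,0]-.505,P[...,1]+.02)<.075)&(P[...,2]>.087)&(P[...,2]<.103)
    print("can",cv2.minEnclosingCircle(P[m][:,:2].astype(np.float32)))
cv2.imwrite("pics/s2.png",cv2.resize(c["frame"][60:260,200:400,::-1],(600,600)))
R=cv2.Rodrigues(s["orientation"])[0]
print("tool units to can",R.T@(np.array([.505,-.020,p[2]])-p)/.025)
```

```text
[ 0.46906129 -0.2859159   0.15612746] [ 5.20422077e-01  3.09798620e+00 -9.44782793e-05] 0.027023571113464144 [ 0.03685378 -0.14861282 -1.31672187]
top 513
(0.46854737401008606, -0.2844958007335663) 0.055423516780138016 0.1362014185131158 0.14641347582496847
slope [7.20213807e-05 2.26308012e-03 1.41523293e-01]
can ((0.5037069916725159, -0.01905440166592598), 0.0550391785800457)
side 588
(0.46811091899871826, -0.2850326895713806) 0.059356942772865295 0.13565083847558546 0.14512400572393075
slope [-0.00495558 -0.0037313   0.14107819]
can ((0.5048528909683228, -0.02035192959010601), 0.05691128596663475)
tool units to can [ 2.11691765e+00  1.05225107e+01 -7.13632916e-04]
```

View pics/s2.png

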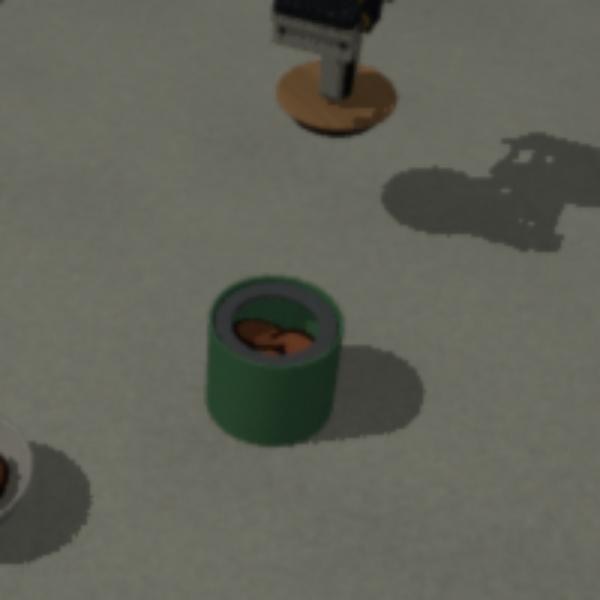

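The lid hangs level in the gripper, centred on the TCP, and the canister is upright and unmoved. I'll carry the lid across.

Request:
{"method": "move_arm", "body": {
  "plan": [
    [0,0,0,0.08,0.4,0,15],
    [0,0,0,0.14,0.7,0,15],
    [0,0,0,0.18,0.9,0,15],
    [0,0,0,0.18,0.9,0,15],
    [0,0,0,0.18,0.9,0,15],
    [0,0,0,0.18,0.9,0,15],
    [0,0,0,0.18,0.9,0,15],
    [0,0,0,0.18,0.9,0,15],
    [0,0,0,0.18,0.9,0,15],
    [0,0,0,0.18,0.9,0,15]
  ]
}}

```text
t: 7.25
tool_pos: [0.4971, -0.0738, 0.1557]
orientation: [-0.519, -3.098, -0.001]
force: [0.3, 0.3, -2.0]
opening: 0.0272
gripper_force: 50.0
```

Request:
{"method": "move_arm", "body": {
  "plan": [
    [0,0,0,0.18,0.9,0,15],
    [0,0,0,0.12,0.6,0,15],
    [0,0,0,0.12,0.5,0,15],
    [0,0,0,0.04,0.2,0,15],
    [0,0,0,0,0,0,15],
    [0,0,0,0,0,0,15],
    [0,0,0,0,0,0,15],
    [0,0,0,0,0,0,15],
    [0,0,0,0,0,0,15],
    [0,0,0,0,0,0,15]
  ]
}}

```text
t: 8.25
tool_pos: [0.5047, -0.0208, 0.1561]
orientation: [0.521, 3.098, 0.0]
force: [0.2, -0.5, -1.2]
opening: 0.0272
gripper_force: 50.0
```

Run:
```python
from h import *
s=read_state();p=s["tool_pos"];print(p,s["orientation"],s["force"])
R=cv2.Rodrigues(s["orientation"])[0]
print("tool units",R.T@(np.array([.505,-.0208,.036+.091])-p)/.025)
c=read_camera("side");cv2.imwrite("pics/s3.png",cv2.resize(c["frame"][100:240,220:360,::-1],(600,600)))
P=cloud(c);f=c["frame"].astype(int)
m=(c["z_map"]>0)&(np.hypot(P[...,0]-p[0],P[...,1]-p[1])<.075)&(P[...,2]>.125)&(P[...,2]<.15)&(f[...,0]-f[...,2]>25)
print("lid",cv2.minEnclosingCircle(P[m][:,:2].astype(np.float32)))
```

```text
[ 0.5047333  -0.02080946  0.15614942] [5.21178442e-01 3.09804725e+00 1.28273192e-05] [ 0.15272837 -0.52173898 -1.20427109]
tool units [-0.00994373  0.00383599  1.16597681]
lid ((0.5051298141479492, -0.0207318477332592), 0.057192061096429825)
```

View pics/s3.png

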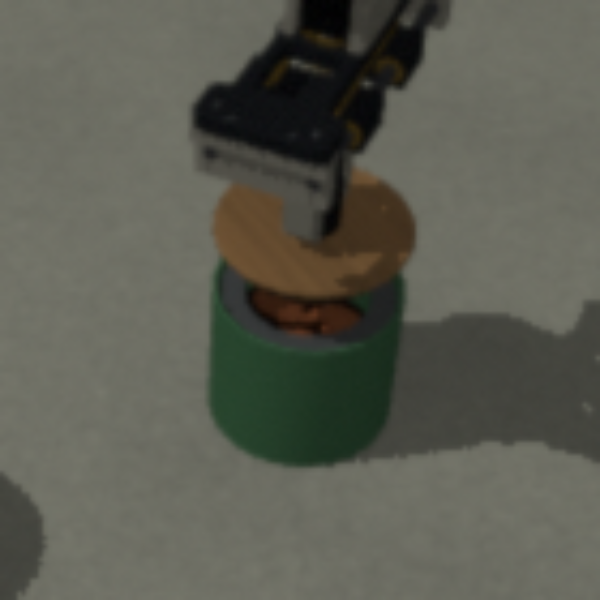

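The lid sits directly above the canister, with its disc around (315,235) in the crop and the rim below at about (308,290), in line. I'll lower it gently onto the ring.

Request:
{"method": "move_arm", "body": {
  "plan": [
    [0,0,0,0,0,0.15,15],
    [0,0,0,0,0,0.2,15],
    [0,0,0,0,0,0.2,15],
    [0,0,0,0,0,0.2,15],
    [0,0,0,0,0,0.15,15],
    [0,0,0,0,0,0.1,15],
    [0,0,0,0,0,0.08,15],
    [0,0,0,0,0,0.06,15],
    [0,0,0,0,0,0,15],
    [0,0,0,0,0,0,15]
  ],
  "force": 60
}}

```text
t: 9.3
tool_pos: [0.5048, -0.0205, 0.1278]
orientation: [0.52, 3.098, 0.0]
force: [0.2, 0.1, -1.8]
opening: 0.0272
gripper_force: 60.0
```

Request:
{"method": "move_arm", "body": {
  "plan": [
    [0,0,0,0,0,0.06,15],
    [0,0,0,0,0,0.06,15],
    [0,0,0,0,0,0.06,15],
    [0,0,0,0,0,0.06,15],
    [0,0,0,0,0,0.06,15],
    [0,0,0,0,0,0.06,15],
    [0,0,0,0,0,0.04,15],
    [0,0,0,0,0,0,15],
    [0,0,0,0,0,0,15],
    [0,0,0,0,0,0,15]
  ]
}}

```text
t: 10.3
tool_pos: [0.5052, -0.0206, 0.1192]
orientation: [0.52, 3.097, -0.0]
force: [-4.7, 1.7, 8.8]
opening: 0.0271
gripper_force: 60.0
```

Request:
{"method": "move_arm", "body": {
  "plan": [
    [0,0,0,0,0,0.06,15],
    [0,0,0,0,0,0.06,15],
    [0,0,0,0,0,0.06,15],
    [0,0,0,0,0,0.05,15],
    [0,0,0,0,0,0,15],
    [0,0,0,0,0,0,15],
    [0,0,0,0,0,0,15],
    [0,0,0,0,0,0,15],
    [0,0,0,0,0,0,15],
    [0,0,0,0,0,0,15]
  ]
}}

```text
t: 11.3
tool_pos: [0.5054, -0.0206, 0.1151]
orientation: [0.52, 3.097, -0.0]
force: [-12.8, 0.5, 23.6]
opening: 0.0268
gripper_force: 60.0
```

Request:
{"method": "move_arm", "body": {
  "plan": [
    [0,0,0,0,0,0.05,15],
    [0,0,0,0,0,0.05,15],
    [0,0,0,0,0,0,15],
    [0,0,0,0,0,0,15],
    [0,0,0,0,0,0,15],
    [0,0,0,0,0,0,15],
    [0,0,0,0,0,0,15],
    [0,0,0,0,0,0,15],
    [0,0,0,0,0,0,15],
    [0,0,0,0,0,0,15]
  ]
}}

```text
t: 12.3
tool_pos: [0.5059, -0.0207, 0.1153]
orientation: [0.519, 3.095, -0.0]
force: [-22.7, 1.9, 44.1]
opening: 0.0272
gripper_force: 60.0
```

Run:
```python
from h import *
s=read_state();p=s["tool_pos"];print(p,s["force"],s["wrist_torque"])
for n in("side","top"):
    c=read_camera(n)
    P=cloud(c);f=c["frame"].astype(int)
    m=(c["z_map"]>0)&(np.hypot(P[...,0]-p[0],P[...,1]-p[1])<.07)&(P[...,2]>.085)&(P[...,2]<.125)&(f[...,0]-f[...,2]>25)
    Q=P[m];print(n,len(Q),cv2.minEnclosingCircle(Q[:,:2].astype(np.float32)),np.median(Q[:,2]))
    A=np.c_[Q[:,:2]-Q[:,:2].mean(0),np.ones(len(Q))];print(np.linalg.lstsq(A,Q[:,2],rcond=None)[0])
    if n=="side":cv2.imwrite("pics/s4.png",cv2.resize(c["frame"][130:230,240:340,::-1],(600,600),interpolation=cv2.INTER_CUBIC))
```

```text
[ 0.50594809 -0.02070407  0.11525845] [-22.67976815   1.91480031  44.13629594] [ 0.3298986   4.07426915 -0.01143158]
side 823 ((0.5066922903060913, -0.020766574889421463), 0.056578487157821655) 0.1006653348315513
[-0.00584975 -0.00734768  0.10068825]
top 0 ((0.0, 0.0), 0.0) nan
[0. 0. 0.]
  return _methods._mean(a, axis=axis, dtype=dtype,
  ret = ret.dtype.type(ret / rcount)
<stdin>:8: RuntimeWarning: Mean of empty slice.
  ret = um.true_divide(
```

View pics/s4.png

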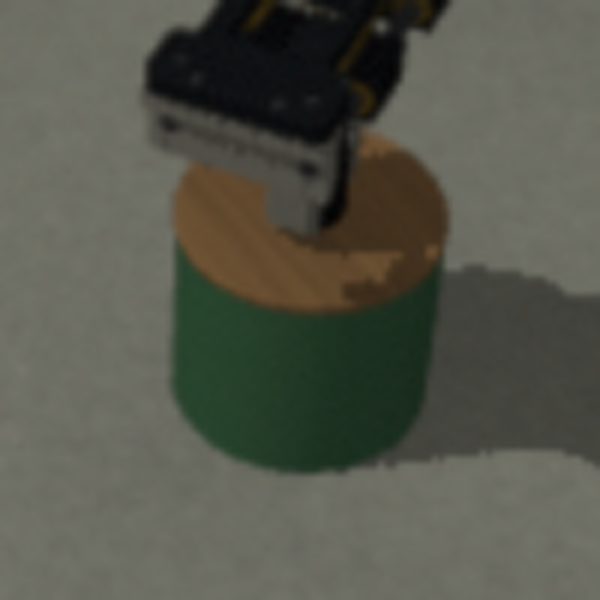

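The lid is home: the disc top is at 0.1007 m (0.100 expected), level, with its edge on the rim and no gap visible around (310,310) in the crop. I'll relax the push, open and retreat.

Request:
{"method": "move_arm", "body": {
  "plan": [
    [0,0,0,0,0,-0.08,15],
    [0,0,0,0,0,-0.08,15],
    [0,0,0,0,0,-0.04,15],
    [0,0,0,0,0,0,15],
    [0,0,0,0,0,0,35],
    [0,0,0,0,0,0,50],
    [0,0,0,0,0,0,60],
    [0,0,0,0,0,0,60],
    [0,0,0,0,0,0,60],
    [0,0,0,0,0,0,60]
  ]
}}

```text
t: 13.4
tool_pos: [0.5047, -0.0205, 0.1143]
orientation: [-0.52, -3.098, -0.0]
force: [0.8, 0.1, 0.2]
opening: 0.0597
gripper_force: 0.0
```

Request:
{"method": "move_arm", "body": {
  "plan": [
    [0,0,0,0,0,-0.2,60],
    [0,0,0,0,0,-0.4,60],
    [0,0,0,0,0,-0.6,60],
    [0,0,0,0,0,-0.8,60],
    [0,0,0,0,0,-0.8,60],
    [0,0,0,0,0,-0.8,60],
    [0,0,0,0,0,-0.8,60],
    [0,0,0,0,0,-0.6,60],
    [0,0,0,0,0,-0.3,60],
    [0,0,0,0,0,0,60]
  ]
}}

```text
t: 14.4
tool_pos: [0.5054, -0.0206, 0.2485]
orientation: [0.52, 3.096, 0.0]
force: [0.1, 1.9, -0.5]
opening: 0.0599
gripper_force: 0.0
```

Run:
```python
from h import *
s=read_state();p=s["tool_pos"];print(p,s["force"],s["t"])
c=read_camera("side");P=cloud(c);f=c["frame"].astype(int)
m=(c["z_map"]>0)&(np.hypot(P[...,0]-p[0],P[...,1]-p[1])<.07)&(P[...,2]>.085)&(P[...,2]<.125)&(f[...,0]-f[...,2]>25)
Q=P[m];print(len(Q),cv2.minEnclosingCircle(Q[:,:2].astype(np.float32)),np.median(Q[:,2]))
A=np.c_[Q[:,:2]-Q[:,:2].mean(0),np.ones(len(Q))];print(np.linalg.lstsq(A,Q[:,2],rcond=None)[0])
cv2.imwrite("pics/s5.png",cv2.resize(c["frame"][:,:,::-1],(768,576)))
```

```text
[ 0.50544146 -0.02058973  0.24852762] [ 0.0649857   1.89479669 -0.45109251] 14.4
998 ((0.5064663290977478, -0.021098444238305092), 0.05723635479807854) 0.10054821187969912
[-0.00049743 -0.00400063  0.10056985]
```

View pics/s5.png

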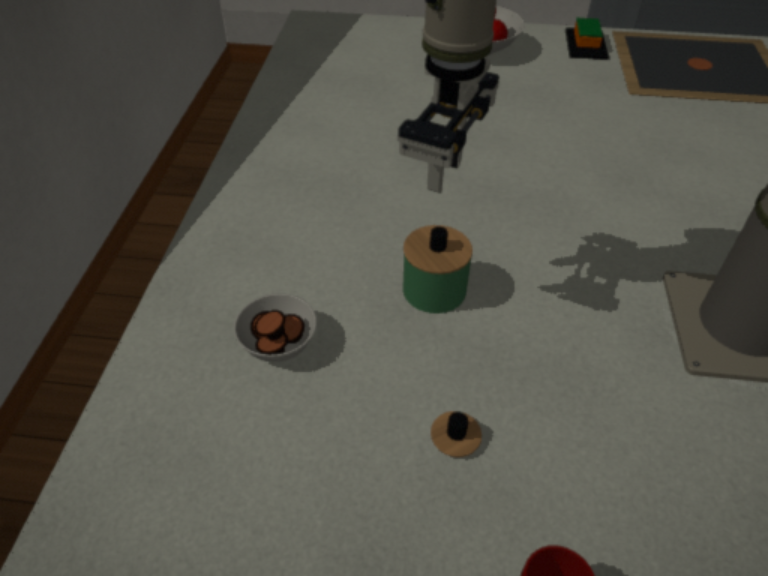

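The picture shows the lid level and closed on the canister at (437,260). The bowl (276,330) and small lid (457,433) have not moved, and the gripper is clear. I'll hand the job in.

```bash
python3 -c "
from plant import *
print(close_job())"
```

```text
the job is handed in; nothing more can be done
None
```

The larger lid is pressed fully home on the green canister, level with its edge on the rim; it has been released, the small lid and bowl have not moved, and the job was handed in at about 14.5 s.

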